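# Rack the exhibit vial and hold the cage gate open past its sagging bolt

### The arm

A 6-joint arm with a two-finger parallel gripper is mounted at the origin on a cart in front of the work surface, level with it; the furniture and walls round the work are solid. World frame = base frame: x ahead of the robot, y to its left, z up, the work surface at z = 0. Lengths are in m, angles in degrees, forces in N, time in s.
With the tool pointing down it reaches from about 0.35 to 0.875 m from the base axis. Payload 4.2 kg.
Tool frame: the origin (TCP) lies midway between the tips of the shut fingers; the grasp point (between the pads) lies 19 mm behind it (r.pinch_z is the distance from the TCP to the grasp point, in m); z points along the fingers, y is the line along which they close (so a half turn about z gives the same grasp; the last joint's range is limited). The gripper opens to 87 mm and grips with 3 to 60 N. Pads are 19 mm wide; open, the fingers measure 117 mm over their backs; the gripper's body (75 mm by 190 mm) begins 51 mm behind the grasp point.
Start: joints at [-51.818, 22.042, 0.453, 0, -68.411, -14.817], TCP at [0.248, -0.574, 0.223] pointing down, gripper open.
Joint ranges: [-179.83, 179.83], [-69.29, 118.12], [-61.27, 80.66], [-181.25, 117.63], [-171.15, -9.14], [-177.46, 177.46]. Speed limits (degrees/s): [159.86, 159.86, 180, 180, 180, 180].

### API

Orientations are given as a 3x3 rotation matrix whose columns are the frame's x, y, z axes.
In Python, from station import r, imaging, models gives the robot as it stands. The module is installed in compiled form; this text tells all that it offers.
- The arm moves only by the tool apply_moves, never from a script. Its argument "moves" is a list of rows, each a list of 2 entries, a list of its own where there are three numbers: the shift along the tool's x, y, z in m, then the turn about the tool's z in degrees. A call has 1 to 5 rows; each row shifts and turns the commanded pose from where the row before left it, along the tool's axes as they then stand; what a row does not reach is not made up. A row lasts 1/12 s, in which the tool goes at most 41.7 mm and 7.16 degrees, less where a joint would pass 70% of its speed; a pose out of reach is approached as far as the arm can. A call is refused whole if a number of a shift passes 0.0417 or a number of a turn 7.16, either way. A call with a gripper value outside its range is refused whole. "hand" is the finger opening in m, from 0 to 0.087, set as the call begins (left out, the last holds). The fingers move at their own pace and stop on an object; the grip force is fixed at half the most. Time passes only in rows, so rows that do not move let the fingers close. It gives the time, the measured TCP pose, the force, the opening and the grip force at its end, in the units of the state.
- r.sense(): the state, without advancing time (a new reading comes with each control period).
- imaging.capture(name): name is "scene" or "top" or "wrist"; returns a dict with "frame" (400x640x3 uint8, blue, green, red), "intrinsics" (3x3 intrinsics, pixels), "dist" ([k1, k2, p1, p2, k3] as OpenCV has them; the pictures are not rectified), "eye" and "orientation" of the camera in the world. Camera axes: x right, y down, z forward; pixel columns grow to the right and rows downward; lengths in m; the calibration is good to about 2 mm. A picture is of the moment at which its call begins. There is no depth.
- r.finish_job(): hands the job in; it is judged then, once.
Trained networks look in a picture, given as the dict that the camera call returned (one of the last four; its "shot" number tells which), for a name from the list of things; names that differ only in an ending like _2 or _b are one class to them, and where a whole thing is asked for, a point or a joint stands for the part that bears it (a point fixed in the world has none). Each returns a list of dicts, best first, with "confidence" (0 to 1); they miss things now and then, are a little off and sometimes report something else, mostly with a low value. They report only what shows in the picture. A call takes as long as a camera call.
- models.cut_out(picture, target): "region" (400x640 bool, what is visible of it) and "extent" ([left, top, width, height] as shares, 0 to 1, of the picture: columns of its width, rows of its height, round what is visible of it).
- models.place_of(picture, target): "at" ([column, row] as shares, 0 to 1, of the picture: columns of its width, rows of its height: a listed point, or the origin of a listed thing).
The state is a dict: "time_s": time; "joints": joint angles; "joint_velocities": joint speeds; "effort": joint torques, N m; "tcp_pos": TCP position; "ee_rot": TCP orientation; "wrist_force": force on the tool from outside, world axes, zero at the start; "moment": the same for the moment, N m; "gripper_width": opening from 0.0 (shut) to 1.0 (fully open); "gripper_force": force on a finger pad.
Only numpy, scipy, OpenCV 4.12 (cv2) and the standard library are available. Lean on these libraries where they do the work, as an engineer would, in place of code of your own. Each camera call takes 0.05 s, during which the arm holds its last target. There are 200 camera calls.

### The job

Stand the loose sample vial upright, fully home, in the empty bore of the vial block, so that the block is ready to go into the wire exhibit cage. Then open the cage for the colleague who will slide the block in: the barrel bolt has sagged and its button nose hangs behind the bent-up lip of the keeper, so do not force it - lift the knob to bring the nose over the lip while you draw the bolt back, then swing the self-closing gate ajar by about a hand's width (10 cm at its free edge). Finish while still holding the gate there, steady, and leave everything else on the desk where it is.

Things in the scene. Friction and masses are not known exactly. Their poses are not given: they have to be found in the camera images.
- vial: the loose sample vial that stands alone on the desk, left of the cage: white round vial 23 mm in diameter and 62 mm tall with a screw cap 22 mm wide on its top 14 mm; 30 g. Origin: centre of its underside, z axis up along the vial
- rack: grey plastic vial block, loose, 46 x 132 x 36 mm (x, y, z), right of the cage, 0.7 kg. Origin: centre of its underside; three bores in a row along its y axis at +42, 0 and -42 mm: +42 is empty, the others hold vials that stand 34 mm proud of the block. Bores 26 mm wide, 1.5 mm chamfer, 28 mm deep: a seated vial's underside is 8 mm above the block's underside
- rack_hole0 (a point): centre of the mouth of the empty bore, on the block's top face (36 mm above its underside); axes as the block's
- stored_vial_a: vial like the loose one, standing in the middle bore; origin at its underside
- stored_vial_b: vial like the loose one, standing in the end bore at -42 mm; origin at its underside
- cage: exhibit cage of grey steel tube and wire, fixed, 150 deep (x) x 260 wide (y) x 150 mm high. Origin: centre of its underside; its x axis points into the cage away from the robot, y to the left; the gate is in its front (-x) face, hinged on the left
- gate_hinge (a point): point on the gate's upright hinge axis at desk level, 78 mm before and 112 mm left of the cage's origin; axes as the cage's
- gate (a joint): opening of the gate, rad: 0 shut, growing as its free right-hand edge swings towards the robot (clockwise seen from above), to 1.6. A spring shuts it (0.25 N m/rad, pre-wound 0.6 rad: about 1.5 N at the knob when ajar). The free edge is 0.221 m from the hinge axis: a gap of 10 cm is 0.46 rad
- gate_edge (a point): point on the gate's free edge, 60 mm above the desk; turns with the gate
- bolt_knob (a point): centre of the bolt's steel ball knob, 24 mm in diameter, on an 8 mm stem, 42 mm before the rod towards the robot; about 115 mm above the desk, 35 mm below the cage's top, free on all sides but the stem's: take it from above, fingers on its left and right. Moves with bolt and gate; axes nearly the cage's (x along the stem to the gate, y along the rod to the left), turned with the gate
- bolt_nose (a point): centre of the inner face of the bolt's round button nose (28 mm in diameter, 10 mm long) at the right-hand end of the 10 mm rod, 56.5 mm right of the knob
- keeper_lip (a point): middle of the top edge of the keeper's bent-up inner lip, on the right-hand post. The lip is 3 mm thick, right under the rod; the nose hangs 3.5 mm beyond it in the keeper's tray, which has a front wall and is open above and to the right. The nose must rise 9 mm to clear the lip; the wall holds the gate until the nose is drawn wholly to the left past the lip
- bolt_lift (a joint): rise of the sagging barrel with its rod about the screw at its left-hand end, rad: 0 hanging (it falls back there when let go), up to 0.11. The knob is 120 mm from that screw while the bolt is shot: the nose clears the lip at 0.052 rad, with the knob 6.5 mm up; the knob can rise 13 mm
- bolt_draw (a joint): travel of the bolt to the left along its rod, m: 0 shot, 0.030 fully drawn; rubs with about 1 N. Unlifted it stops at about 0.003 on the lip; from 0.017 the nose is clear of lip and keeper and the gate can swing
- bolt_rod: the moving bolt: rod, nose, stem and knob; origin on the rod's axis at the screw end, moving with the bolt
- keeper: the keeper on the cage's right-hand post; origin at the cage's origin
- jar_grey: small white jar with a grey cap, 48 mm wide, 42 mm tall, bystander between block and cage; origin under its centre
- jar_black: white jar with a black cap, 54 mm wide, 50 mm tall, bystander in front of the silver case; origin under its centre
- masking_tape: roll of tape, 98 mm wide, 25 mm tall, bystander near the desk's front edge; origin under its centre
- torch: flat black inspection torch 133 x 46 x 30 mm, bystander on the right; origin under its centre
- meter: flat black hand meter 133 x 42 x 23 mm, bystander on the left; origin under its centre
- stamp: wooden hand stamp, 66 mm tall, bystander on the left; origin under its centre
- gate_panel: the gate of grey tube and wire, 212 x 121 mm, with the bolt mounted on it; origin on its hinge axis at desk level, turning with the gate

How it is judged:
By the outcome, as a careful person would: the job done as asked, in the order asked, and still so for the second after the job is handed in, while the arm keeps its last pose, push and grip.
It also fails if it takes over 61 s, if anything falls off the work surface, if the arm or the gripper's body presses on something with over 40 N, if the wrist force passes 120 N, or if a joint passes its speed limit or range.

## Working session

There is one attempt and no reset: what is moved stays moved. The work goes in short steps, Python scripts to look and compute and a tool call to move; the robot and the scene stay as the last step left them, time stands still between calls to the robot, and variables do not carry over. Pictures are saved under pics/ and viewed, at most 10 in all, crops included, and the job is handed in when it is done.

Besides the shell and the picture viewer there is one more tool, called after "Call:" as a command line: name --argument value ..., lists and objects as JSON in quotes. apply_moves: Moves the arm, as the interface text tells. Its arguments: {"type":"object","properties":{"moves":{"type":"array"},"hand":{"type":"number"}},"required":["moves"]}

```bash
mkdir -p pics; cat > h.py <<'E'
import numpy as np, cv2
from station import r, imaging, models
def cap(n): 
    p=imaging.capture(n); return p
def ray(p,uv):
    K=np.array(p["intrinsics"]);d=np.array(p["dist"])
    x=cv2.undistortPoints(np.array([[uv]],float),K,d)[0,0]
    v=np.array(p["orientation"])@np.array([x[0],x[1],1.0]); return np.array(p["eye"]),v/np.linalg.norm(v)
def onz(p,uv,z):
    e,v=ray(p,uv); return e+v*(z-e[2])/v[2]
def tri(obs):
    A=np.zeros((3,3));b=np.zeros(3)
    for p,uv in obs:
        e,v=ray(p,uv);M=np.eye(3)-np.outer(v,v);A+=M;b+=M@e
    x=np.linalg.solve(A,b)
    res=[np.linalg.norm((np.eye(3)-np.outer(v,v))@(x-e)) for e,v in (ray(p,uv) for p,uv in obs)]
    return x,max(res)
def at(p,t):
    l=models.place_of(p,t)
    return [(np.array(q["at"])*[640,400],round(q["confidence"],2)) for q in l]
E
python3 - <<'E'
from h import *
s=r.sense();print(s["time_s"],s["tcp_pos"],s["ee_rot"],r.pinch_z)
P={n:cap(n) for n in("scene","top")}
for n in P: cv2.imwrite(f"pics/{n}0.png",P[n]["frame"]); print(n,P[n]["eye"])
for t in["vial","rack","rack_hole0","cage","gate_hinge","gate_edge","bolt_knob","bolt_nose","keeper_lip","jar_grey","jar_black","masking_tape","torch","meter","stamp","stored_vial_a"]:
    a={n:at(P[n],t) for n in P}
    print(t,{n:[(u.round(1).tolist(),c) for u,c in a[n][:3]] for n in a})
    if a["scene"] and a["top"]: 
        x,e=tri([(P[n],a[n][0][0]) for n in P]);print("   ",x.round(4),e.round(4))
    elif a["top"]: print("    z0",onz(P["top"],a["top"][0][0],0).round(4))
print(r.sense()["time_s"])
E
```

```text
0.0 [ 0.24764115 -0.57319371  0.22144983] [[-9.18088060e-01 -3.96375380e-01 -9.34478223e-04]
 [-3.96376474e-01  9.18085931e-01  1.97850611e-03]
 [ 7.37001991e-05  2.18684802e-03 -9.99997606e-01]] 0.0187
scene [-0.00527606  0.85292162  1.30132324]
top [ 0.37376083 -0.00840155  1.6919711 ]
vial {'scene': [([230.8, 297.7], 0.69), ([288.6, 298.0], 0.52)], 'top': [([231.1, 225.8], 0.45)]}
    [0.5353 0.3834 0.0271] 0.0925
rack {'scene': [([367.9, 188.2], 0.75)], 'top': [([383.9, 223.1], 0.6)]}
    [ 0.4804 -0.2057  0.0027] 0.0011
rack_hole0 {'scene': [([362.3, 192.2], 0.6)], 'top': [([372.7, 222.6], 0.88)]}
    [ 0.4815 -0.1648  0.0187] 0.0001
cage {'scene': [([275.7, 228.9], 0.7)], 'top': [([287.6, 169.8], 0.81)]}
    [0.6643 0.1329 0.0026] 0.0011
gate_hinge {'scene': [([269.0, 258.8], 0.58)], 'top': [([255.1, 184.3], 0.75)]}
    [0.6108 0.2462 0.0023] 0.0018
gate_edge {'scene': [([305.2, 207.5], 0.75)], 'top': [([320.7, 185.6], 0.89)]}
    [0.609  0.0172 0.0359] 0.0036
bolt_knob {'scene': [([312.2, 212.2], 0.63)], 'top': [([301.3, 205.1], 0.55), ([470.3, 226.1], 0.49), ([207.1, 182.9], 
[... 533 characters left out ...]
    [0.6194 0.4236 0.0051] 0.0035
masking_tape {'scene': [], 'top': [([332.9, 250.8], 0.67)]}
    z0 [ 0.3833 -0.0292  0.    ]
torch {'scene': [([401.4, 144.4], 0.72), ([282.8, 230.5], 0.55)], 'top': [([472.5, 227.2], 0.77)]}
    [ 0.479  -0.5186 -0.0204] 0.008
meter {'scene': [([271.8, 350.2], 0.68)], 'top': [([181.4, 239.0], 0.85)]}
    [0.4143 0.4998 0.0049] 0.0023
stamp {'scene': [([235.6, 320.2], 0.48)], 'top': [([235.4, 226.8], 0.47), ([187.4, 197.5], 0.4)]}
    [ 0.5389  0.394  -0.1159] 0.0912
stored_vial_a {'scene': [([366.7, 185.2], 0.49), ([366.7, 178.2], 0.47)], 'top': [([382.2, 217.0], 0.5), ([392.4, 216.6], 0.39), ([290.0, 168.8], 0.32)]}
    [ 0.493  -0.2013  0.018 ] 0.0091
1.7
```

```bash
python3 - <<'E'
import cv2,numpy as np
a=cv2.imread("pics/top0.png")[140:290,150:410];b=cv2.imread("pics/scene0.png")[160:340,210:410]
cv2.imwrite("pics/c1.png",cv2.resize(a,None,fx=3,fy=3,interpolation=cv2.INTER_CUBIC))
cv2.imwrite("pics/c2.png",cv2.resize(b,None,fx=3.3,fy=3.3,interpolation=cv2.INTER_CUBIC))
E
```

```text
(no output)
```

View pics/c1.png

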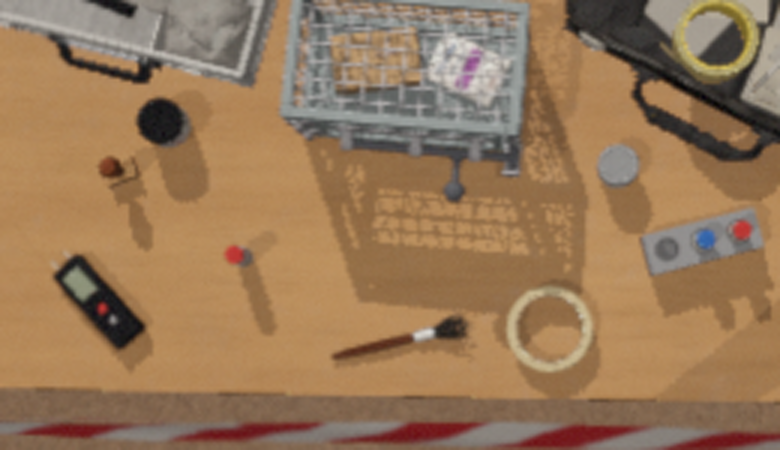

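View pics/c2.png

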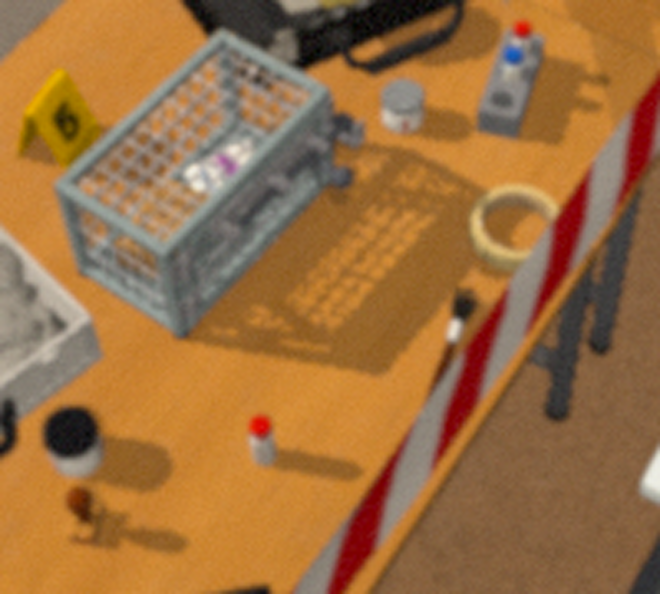

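The top view shows the vial's red cap at (228,225), the empty bore at (372,223) beside the blue (385,220) and red (397,216) caps, and the knob at (301,203). In the scene view, the vial cap is at (289,289) and the knob at (314,213).

```bash
cat >> h.py <<'E'
def blob(f,lo,hi,roi):
    x0,y0,x1,y1=roi;h=cv2.cvtColor(f[y0:y1,x0:x1],cv2.COLOR_BGR2HSV)
    m=cv2.inRange(h,lo,hi)
    if lo[0]==0: m|=cv2.inRange(h,(172,)+lo[1:],(180,)+hi[1:])
    n,l,s,c=cv2.connectedComponentsWithStats(m)
    i=1+np.argmax(s[1:,4]); return c[i]+[x0,y0],s[i]
RED=((0,170,110),(6,255,255));BLUE=((100,150,60),(125,255,255))
E
python3 - <<'E'
from h import *
P={n:cap(n) for n in("scene","top")}
C={}
for n,(nm,col,rt,rs) in enumerate([("vial",RED,(218,215,240,232),(275,275,305,305)),("redB",RED,(390,205,405,225),(355,160,380,175)),("blueA",BLUE,(378,210,392,228),(355,167,380,185))]):
    ut,st=blob(P["top"]["frame"],*col,rt);us,ss=blob(P["scene"]["frame"],*col,rs)
    x,e=tri([(P["top"],ut),(P["scene"],us)])
    print(nm,ut.round(1),st[2:],us.round(1),ss[2:],x.round(4),e.round(4),"top@cap",onz(P["top"],ut,.062 if n==0 else .07).round(4))
h=at(P["top"],"rack_hole0")[0][0];print("hole",onz(P["top"],h,.036).round(4))
m=models.cut_out(P["top"],"rack")[0]["region"]
ys,xs=np.nonzero(m);rc=cv2.minAreaRect(np.c_[xs,ys].astype(np.float32));print(rc)
b=np.array([onz(P["top"],q,.036) for q in cv2.boxPoints(rc)]);print(b.round(4), b.mean(0).round(4))
for t in["cage","gate_hinge","gate_edge","bolt_knob","bolt_nose"]:
    a=[at(P[n],t) for n in P]
    print(t,[[(u.round(1).tolist(),c) for u,c in q[:2]] for q in a], [onz(P["top"],a[1][0][0],z).round(4) for z in(0,.06,.115)] if a[1] else 0)
m=models.cut_out(P["top"],"cage")[0]["region"]
ys,xs=np.nonzero(m);rc=cv2.minAreaRect(np.c_[xs,ys].astype(np.float32));b=np.array([onz(P["top"],q,.15) for q in cv2.boxPoints(rc)]);print(rc,b.round(3))
E
```

```text
vial [227.8 224.2] [ 5  5 20] [288.4 289. ] [ 6  5 25] [0.4674 0.3281 0.0569] 0.0 top@cap [0.4671 0.3271 0.062 ]
redB [396.9 216.1] [ 5  5 16] [367.8 168.6] [ 5  4 14] [ 0.5022 -0.2414  0.0651] 0.0011 top@cap [ 0.5009 -0.2412  0.07  ]
blueA [385.1 219.2] [ 5  5 18] [365.2 176.4] [ 5  4 14] [ 0.4913 -0.2015  0.0654] 0.001 top@cap [ 0.49   -0.2014  0.07  ]
hole [ 0.472  -0.1654  0.036 ]
((383.676513671875, 219.70591735839844), (14.309600830078125, 39.775840759277344), 75.96376037597656)
[[ 0.4972 -0.129   0.036 ]
 [ 0.5318 -0.2609  0.036 ]
 [ 0.4844 -0.2725  0.036 ]
 [ 0.45   -0.141   0.036 ]] [ 0.4908 -0.2008  0.036 ]
cage [[([275.4, 226.8], 0.83), ([283.3, 232.3], 0.55)], [([287.0, 165.4], 0.61)]] [array([0.6815, 0.1363, 0.    ]), array([0.6706, 0.1311, 0.06  ]), array([0.6606, 0.1264, 0.115 ])]
gate_hinge [[([266.9, 259.8], 0.92)], [([252.3, 184.9], 0.56)]] [array([0.6107, 0.2574, 0.    ]), array([0.6023, 0.2479, 0.06  ]), array([0.5946, 0.2393, 0.115 ])]
gate_edge [[([304.5, 207.0], 0.78)], [([318.5, 185.2], 0.83), ([263.1, 184.6], 0.25)]] [array([0.6121, 0.0238, 0.    ]), array([0.6036, 0.0226, 0.06  ]), array([0.5959, 0.0216, 0.115 ])]
bolt_knob [[([311.4, 214.1], 0.65), ([231.3, 298.6], 0.15)], [([301.9, 201.7], 0.76)]] [array([0.5531, 0.0813, 0.    ]), array([0.5468, 0.0781, 0.06  ]), array([0.541 , 0.0752, 0.115 ])]
bolt_nose [[([310.6, 197.9], 0.47)], [([186.3, 197.1], 0.39)]] [array([0.5647, 0.4911, 0.    ]), array([0.5579, 0.4734, 0.06  ]), array([0.5517, 0.4571, 0.115 ])]
((283.8688659667969, 170.85665893554688), (81.11792755126953, 67.42876434326172), 4.666858196258545) [[ 0.537  0.27   0.15 ]
 [ 0.757  0.259  0.15 ]
 [ 0.737 -0.005  0.15 ]
 [ 0.519  0.01   0.15 ]]
```

```bash
cat >> h.py <<'E'
def ya(s=None):
    R=np.array((s or r.sense())["ee_rot"]);return np.degrees(np.arctan2(R[1,1],R[0,1]))
def plan(p,yaw,n=None,frm=None):
    "rows from the present (or given) pos,yaw to TCP p with tool y at world yaw (deg)"
    s=r.sense();p0=np.array(s["tcp_pos"]) if frm is None else np.array(frm[0],float);y0=ya(s) if frm is None else frm[1]
    d=np.array(p)-p0;t=(yaw-y0+180)%360-180
    n=n or int(np.ceil(max(np.linalg.norm(d)/.0412,abs(t)/7.1)))
    out=[]
    for i in range(n):
        a=np.radians(y0+t*i/n);Y=np.array([np.cos(a),np.sin(a),0]);X=np.array([-Y[1],Y[0],0]);Z=np.array([0,0,-1.])
        out.append([[round(float(d@v/n),4) for v in(X,Y,Z)],round(-t/n,2)])
    for i in range(0,n,5): print(out[i:i+5])
    return n
E
python3 - <<'E'
from h import *
plan((.467,.328,.16),195.2)
E
```

```text
[[[-0.0243, 0.0322, 0.0027], np.float64(-3.56)], [[-0.0262, 0.0306, 0.0027], np.float64(-3.56)], [[-0.0281, 0.029, 0.0027], np.float64(-3.56)], [[-0.0298, 0.0272, 0.0027], np.float64(-3.56)], [[-0.0315, 0.0253, 0.0027], np.float64(-3.56)]]
[[[-0.033, 0.0232, 0.0027], np.float64(-3.56)], [[-0.0344, 0.0212, 0.0027], np.float64(-3.56)], [[-0.0356, 0.019, 0.0027], np.float64(-3.56)], [[-0.0367, 0.0167, 0.0027], np.float64(-3.56)], [[-0.0377, 0.0144, 0.0027], np.float64(-3.56)]]
[[[-0.0385, 0.0121, 0.0027], np.float64(-3.56)], [[-0.0392, 0.0096, 0.0027], np.float64(-3.56)], [[-0.0397, 0.0072, 0.0027], np.float64(-3.56)], [[-0.0401, 0.0047, 0.0027], np.float64(-3.56)], [[-0.0403, 0.0022, 0.0027], np.float64(-3.56)]]
[[[-0.0403, -0.0003, 0.0027], np.float64(-3.56)], [[-0.0403, -0.0028, 0.0027], np.float64(-3.56)], [[-0.04, -0.0053, 0.0027], np.float64(-3.56)], [[-0.0396, -0.0077, 0.0027], np.float64(-3.56)], [[-0.039, -0.0102, 0.0027], np.float64(-3.56)]]
[[[-0.0383, -0.0126, 0.0027], np.float64(-3.56)], [[-0.0375, -0.0149, 0.0027], np.float64(-3.56)], [[-0.0365, -0.0172, 0.0027], np.float64(-3.56)]]
```

Call:
apply_moves --moves '[[[-0.024, 0.032, 0.003], -3.56], [[-0.026, 0.0305, 0.003], -3.56], [[-0.028, 0.029, 0.003], -3.56], [[-0.03, 0.027, 0.003], -3.56], [[-0.0315, 0.025, 0.003], -3.56]]' --hand 0.06

```text
time_s: 2.87
tcp_pos: [0.2954, -0.3769, 0.2075]
ee_rot: [[-0.751, -0.66, 0.0], [-0.66, 0.751, -0.0], [-0.0, -0.0, -1.0]]
wrist_force: [0.3, 0.2, 0.3]
gripper_width: 0.727
gripper_force: 0.0
```

Call:
apply_moves --moves '[[[-0.033, 0.023, 0.003], -3.56], [[-0.0345, 0.021, 0.003], -3.56], [[-0.0355, 0.019, 0.003], -3.56], [[-0.0365, 0.0165, 0.003], -3.56], [[-0.0375, 0.0145, 0.003], -3.56]]'

```text
time_s: 3.28
tcp_pos: [0.3434, -0.1814, 0.1929]
ee_rot: [[-0.513, -0.858, 0.001], [-0.858, 0.513, -0.0], [-0.001, -0.001, -1.0]]
wrist_force: [1.2, -0.8, -0.2]
gripper_width: 0.689
gripper_force: 0.0
```

Call:
apply_moves --moves '[[[-0.0385, 0.012, 0.003], -3.56], [[-0.039, 0.0095, 0.003], -3.56], [[-0.0395, 0.007, 0.003], -3.56], [[-0.04, 0.0045, 0.003], -3.56], [[-0.04, 0.002, 0.003], -3.56]]'

```text
time_s: 3.7
tcp_pos: [0.3914, 0.0141, 0.178]
ee_rot: [[-0.225, -0.974, 0.002], [-0.974, 0.225, 0.001], [-0.001, -0.001, -1.0]]
wrist_force: [0.9, -0.7, 0.5]
gripper_width: 0.688
gripper_force: 0.0
```

Call:
apply_moves --moves '[[[-0.04, -0.0005, 0.002], -3.56], [[-0.04, -0.003, 0.002], -3.56], [[-0.04, -0.005, 0.002], -3.56], [[-0.0395, -0.0075, 0.002], -3.56], [[-0.039, -0.01, 0.002], -3.56]]'

```text
time_s: 4.12
tcp_pos: [0.4385, 0.2095, 0.1678]
ee_rot: [[0.084, -0.997, 0.001], [-0.997, -0.084, 0.0], [-0.0, -0.001, -1.0]]
wrist_force: [0.1, -0.6, -0.3]
gripper_width: 0.685
gripper_force: 0.0
```

Call:
apply_moves --moves '[[[-0.0385, -0.0125, 0.002], -3.56], [[-0.0375, -0.015, 0.002], -3.56], [[-0.0365, -0.017, 0.002], -3.56], [[0, 0, 0], 0]]'

```text
time_s: 4.45
tcp_pos: [0.4685, 0.3314, 0.1606]
ee_rot: [[0.269, -0.963, 0.003], [-0.963, -0.269, 0.002], [-0.001, -0.003, -1.0]]
wrist_force: [-0.2, 0.1, -0.1]
gripper_width: 0.686
gripper_force: 0.0
```

```bash
python3 - <<'E'
from h import *
s=r.sense();print(s["time_s"],s["tcp_pos"],ya(s),s["joints"])
w=cap("wrist");cv2.imwrite("pics/w1.png",w["frame"]);print(w["eye"])
print([(u.round(1),c) for u,c in at(w,"vial")])
u,st=blob(w["frame"],*RED,(0,0,640,400));print(u,st)
print(onz(w,u,.062))
T=cap("top");u,_=blob(T["frame"],*RED,(218,215,240,232));print(u)
E
```

```text
4.45 [0.46853083 0.33135685 0.16064978] -164.37197767037665 [ 51.46818075  19.97714099 -12.18857837   0.06541951 -57.66086306
 -35.87498397]
[0.48635779 0.26567385 0.32096933]
[(array([320.3, 182.2]), 0.57)]
[329.86842105 201.34210526] [324 194  11  13  38]
[0.46008311 0.32937349 0.062     ]
[228.8 224.1]
```

View pics/w1.png

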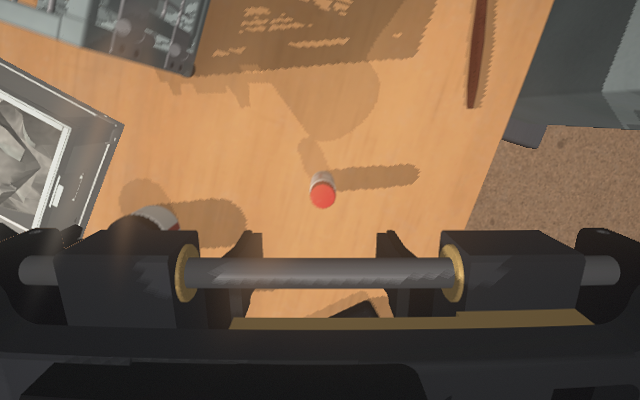

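The wrist view shows the vial's red cap centred near (322,194). My colour mask caught only part of it, so I'll widen the mask.

```bash
python3 - <<'E'
from h import *
w=cap("wrist")
u,st=blob(w["frame"],(0,130,110),(6,255,255),(280,150,370,230));print(u,st)
print(onz(w,u,.061))
for q in models.cut_out(w,"vial")[:2]:print(q["confidence"],np.array(q["extent"])*[640,400,640,400])
print(onz(w,(320.3,182.2),0))
E
```

```text
[316.4298441  203.19376392] [ 25  42  24  24 449]
[0.46740611 0.32746052 0.061     ]
0.58 [302.208 175.92   27.392  41.6  ]
[0.46539316 0.32153382 0.        ]
```

```bash
python3 - <<'E'
from h import *
s=r.sense();print(s["time_s"],s["tcp_pos"],ya(s))
plan((.4673,.3275,.034),195.2)
E
```

```text
4.7 [0.46633378 0.32394252 0.16164445] -164.8151727262649
[[[-0.0008, -0.0005, 0.0319], np.float64(-0.0)], [[-0.0008, -0.0005, 0.0319], np.float64(-0.0)], [[-0.0008, -0.0005, 0.0319], np.float64(-0.0)], [[-0.0008, -0.0005, 0.0319], np.float64(-0.0)]]
```

Call:
apply_moves --moves '[[[-0.002, -0.001, 0.03], 0], [[-0.0014, -0.001, 0.03], 0], [[0, 0, 0.025], 0], [[0, 0, 0.025], 0], [[0, 0, 0.0175], 0]]'

```text
time_s: 5.12
tcp_pos: [0.467, 0.3267, 0.0327]
ee_rot: [[0.261, -0.965, -0.002], [-0.965, -0.261, -0.001], [0.001, 0.002, -1.0]]
wrist_force: [0.2, -0.8, -0.0]
gripper_width: 0.689
gripper_force: 0.0
```

Call:
apply_moves --moves '[[[0, 0, 0], 0], [[0, 0, 0], 0]]'

```text
time_s: 5.28
tcp_pos: [0.4677, 0.3276, 0.0342]
ee_rot: [[0.262, -0.965, -0.001], [-0.965, -0.262, -0.001], [0.001, 0.001, -1.0]]
wrist_force: [0.6, 0.7, 1.0]
gripper_width: 0.687
gripper_force: 0.0
```

```bash
python3 - <<'E'
from h import *
s=r.sense();print(s["time_s"],s["tcp_pos"],ya(s),s["wrist_force"])
w=cap("wrist")
u,st=blob(w["frame"],(0,130,110),(6,255,255),(240,150,400,330));print(u,st)
print(onz(w,u,.061))
cv2.imwrite("pics/w2.png",w["frame"])
E
```

```text
5.2833 [0.46767279 0.32758302 0.03418656] -164.80836346219309 [0.63030974 0.71066982 1.00931446]
[316.16666667 251.44010417] [ 59  92  38  16 384]
[0.4714294 0.318168  0.061    ]
```

Call:
apply_moves --moves '[[[0, 0, 0], 0], [[0, 0, 0], 0], [[0, 0, 0], 0], [[0, 0, 0], 0], [[0, 0, 0], 0]]' --hand 0.012

```text
time_s: 5.75
tcp_pos: [0.4678, 0.329, 0.0346]
ee_rot: [[0.263, -0.965, 0.001], [-0.965, -0.263, 0.001], [-0.001, -0.001, -1.0]]
wrist_force: [0.1, -0.1, -0.5]
gripper_width: 0.396
gripper_force: 0.0
```

Call:
apply_moves --moves '[[[0, 0, 0], 0], [[0, 0, -0.01], 0], [[0, 0, -0.03], 0], [[0, 0, -0.035], 0], [[0, 0, -0.035], 0]]'

```text
time_s: 6.17
tcp_pos: [0.4674, 0.3284, 0.1454]
ee_rot: [[0.263, -0.965, -0.001], [-0.965, -0.263, -0.001], [0.001, 0.001, -1.0]]
wrist_force: [0.8, 1.6, 0.2]
gripper_width: 0.251
gripper_force: 30.0
```

```bash
python3 - <<'E'
from h import *
s=r.sense();print(s["time_s"],s["tcp_pos"],ya(s),s["gripper_width"]*87)
y=195.2; Y=np.array([-.263,.965])
plan((.467,-.1,.15),195.2)
E
```

```text
6.1667 [0.46735781 0.32837801 0.14542921] -164.7435902868552 21.828778113466527
[[[0.0376, 0.0103, -0.0004], np.float64(0.01)], [[0.0376, 0.0103, -0.0004], np.float64(0.01)], [[0.0376, 0.0103, -0.0004], np.float64(0.01)], [[0.0376, 0.0103, -0.0004], np.float64(0.01)], [[0.0376, 0.0103, -0.0004], np.float64(0.01)]]
[[[0.0376, 0.0103, -0.0004], np.float64(0.01)], [[0.0376, 0.0103, -0.0004], np.float64(0.01)], [[0.0376, 0.0103, -0.0004], np.float64(0.01)], [[0.0376, 0.0103, -0.0004], np.float64(0.01)], [[0.0376, 0.0102, -0.0004], np.float64(0.01)]]
[[[0.0376, 0.0102, -0.0004], np.float64(0.01)]]
```

Call:
apply_moves --moves '[[[0.0375, 0.01, 0], 0], [[0.0375, 0.01, 0], 0], [[0.0375, 0.01, 0], 0], [[0.0375, 0.01, 0], 0], [[0.0375, 0.01, 0], 0]]'

```text
time_s: 6.58
tcp_pos: [0.4684, 0.1332, 0.1449]
ee_rot: [[0.264, -0.965, 0.001], [-0.965, -0.264, 0.0], [-0.0, -0.001, -1.0]]
wrist_force: [0.9, -0.2, -1.0]
gripper_width: 0.252
gripper_force: 30.0
```

Call:
apply_moves --moves '[[[0.0375, 0.01, 0], 0], [[0.0375, 0.01, 0], 0], [[0.0375, 0.01, 0], 0], [[0.0375, 0.01, 0], 0], [[0.0375, 0.01, 0], 0]]'

```text
time_s: 7.0
tcp_pos: [0.4695, -0.061, 0.145]
ee_rot: [[0.264, -0.965, 0.001], [-0.965, -0.264, 0.0], [0.0, -0.001, -1.0]]
wrist_force: [1.0, -0.4, -0.6]
gripper_width: 0.252
gripper_force: 30.0
```

Call:
apply_moves --moves '[[[0.0375, 0.0, 0], 0], [[0, 0, 0], 0], [[0, 0, 0], 0], [[0, 0, 0], 0]]'

```text
time_s: 7.33
tcp_pos: [0.4795, -0.0955, 0.1443]
ee_rot: [[0.262, -0.965, 0.0], [-0.965, -0.262, 0.0], [-0.0, -0.0, -1.0]]
wrist_force: [0.2, -0.4, -0.3]
gripper_width: 0.257
gripper_force: 30.0
```

```bash
python3 - <<'E'
from h import *
s=r.sense();print(s["time_s"],s["tcp_pos"],ya(s),s["gripper_width"]*87)
w=cap("wrist");cv2.imwrite("pics/w3.png",w["frame"]);S=cap("scene");T=cap("top")
print([(u.round(1),c,onz(w,u,.036)) for u,c in at(w,"rack_hole0")])
u,st=blob(w["frame"],*BLUE,(0,0,640,400));print(u,st,onz(w,u,.0695))
m=models.cut_out(w,"rack")
for q in m[:1]:
    ys,xs=np.nonzero(q["region"]);rc=cv2.minAreaRect(np.c_[xs,ys].astype(np.float32));print(q["confidence"],rc)
for p in(S,T): print([(u.round(1),c) for u,c in at(p,"vial")])
cv2.imwrite("pics/s3.png",S["frame"])
E
```

```text
7.3333 [ 0.47951458 -0.0955368   0.14433607] -164.80572741913105 22.373210403446638
[(array([337.8, 121. ]), 0.64, array([ 0.48149113, -0.16037438,  0.036     ]))]
[334.24324324  50.48648649] [327  43  19  22 111] [ 0.49831981 -0.20405409  0.0695    ]
0.91 ((340.0, 75.0), (150.0, 60.0), 90.0)
[(array([356.3, 188.4]), 0.46)]
[(array([393.1, 215.5]), 0.51), (array([371.1, 225.5]), 0.36)]
```

View pics/w3.png

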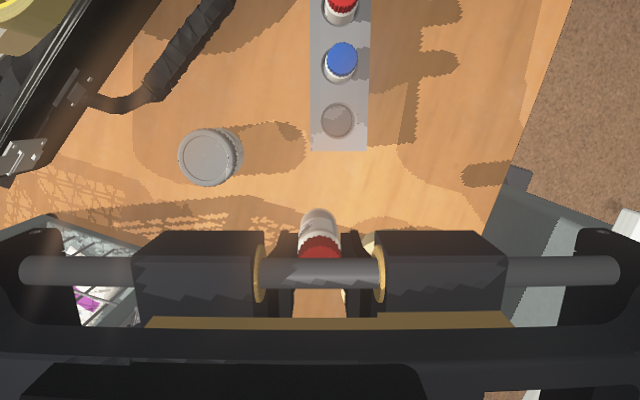

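The wrist view shows the held vial upright (base rim near (318,210), cap at (320,248)). The block lies straight along the tool's x axis, with the empty bore at (337,120) and the blue cap at (341,60).

```bash
cat >> h.py <<'E'
def proj(p,X):
    R=np.array(p["orientation"]).T;t=-R@np.array(p["eye"])
    return cv2.projectPoints(np.array(X,float).reshape(-1,1,3),cv2.Rodrigues(R)[0],t,np.array(p["intrinsics"]),np.array(p["dist"]))[0][:,0]
E
python3 - <<'E'
from h import *
w=cap("wrist");S=cap("scene");T=cap("top")
s=r.sense();p=np.array(s["tcp_pos"]);print(p,s["time_s"])
f=w["frame"]
for z in(-.034,.014,.028): print("axis",z,proj(w,p+[0,0,z]).round(1))
ang=np.linspace(0,2*np.pi,40)
for dz in(-.034,):
    c=proj(w,np.c_[p[0]+.0115*np.cos(ang),p[1]+.0115*np.sin(ang),0*ang+p[2]+dz]);print("base rim box",c.min(0),c.max(0))
# fine: bore rim and blue cap as seen
for uv,z in(((337.5,120.5),.036),((341,59),.07)): print(uv,onz(w,uv,z).round(4))
cols=f[196:262:3,295:345].copy();g=cv2.cvtColor(f,cv2.COLOR_BGR2GRAY)
for row in range(206,262,6):print(row,g[row,292:348:2])
cv2.imwrite("pics/w4.png",cv2.resize(f[0:270,220:440],None,fx=2.2,fy=2.2,interpolation=cv2.INTER_CUBIC))
h=at(T,"rack_hole0")[0];print("top hole",onz(T,h[0],.036),h[1])
E
```

```text
[ 0.47970674 -0.09502882  0.14408154] 7.8333
axis -0.034 [[319.  226.7]]
axis 0.014 [[319.  259.4]]
axis 0.028 [[319.1 272.8]]
base rim box [300.55498836 208.88130307] [337.4716028  243.86252065]
(337.5, 120.5) [ 0.4822 -0.1597  0.036 ]
(341, 59) [ 0.493 -0.199  0.07 ]
206 [183 188 188 188 188 188 187 187 189 190 189 191 192 195 195 193 194 192
 192 192 193 192 193 194 195 192 194 195]
212 [154 156 156 155 154 173 182 190 184 156 145 140 133 131 128 128 127 126
 149 169 192 192 193 193 195 195 196 199]
218 [154 155 153 155 153 187 179 168 161 161 168 158 155 152 152 152 149 137
 127 122 125 157 195 195 196 198 197 195]
224 [163 151 152 153 178 199 196 166 142 154 166 148 152 150 150 150 150 149
 149 148 128 125 137 151 176 188 194 197]
230 [189 188 187 167 205 167 136 144 156 159 154 153 149 146 144 138 135 131
 132 142 141 125 138 149 154 152 150 147]
236 [ 86  84  81 167 142 186 206 218 216 209 199 115 131  73  73 114  94 144
 156 159 162 147 135 140 109  59  60  59]
242 [ 79  78  74 171 236 244  87  77  80  81  79  79  77  78  77  76  76  75
  76  75  73  66 182 177  91  56  57  57]
248 [ 73  71  63 225 112  78  82  79  86  90  90  91  92  91  92  92  92  90
  86  86  76  74  72 136 132  51  56  55]
254 [67 64 61 84 78 82 92 91 91 91 90 90 90 90 90 89 90 89 90 90 90 90 85 77
 68 52 53 54]
260 [81 79 79 79 78 78 77 77 77 76 76 77 78 77 77 76 77 77 77 78 76 77 77 77
 77 77 77 77]
top hole [ 0.48046379 -0.16319912  0.036     ] 0.79
```

View pics/w4.png

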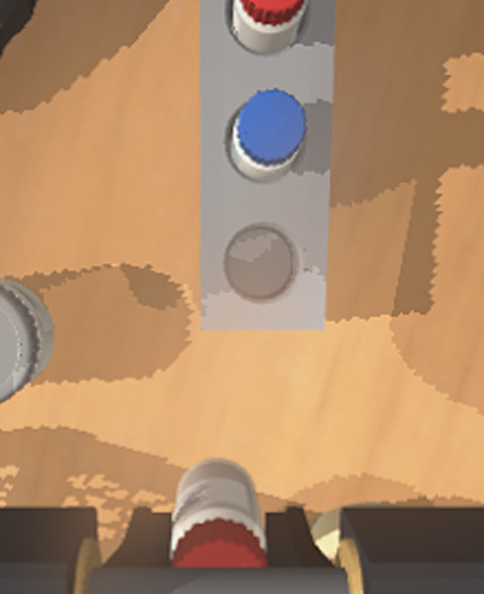

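```bash
python3 - <<'E'
from h import *
w=cap("wrist")
a=onz(w,(338.6,119.1),.036);b=onz(w,(343.2,56.8),.07);print(a,b,np.degrees(np.arctan2(*(a-b)[1::-1])) ,np.linalg.norm((a-b)[:2]))
# block long edges in crop -> yaw
for e in(((201,325),(202,20)),((325,325),(334,20))):
    q=[onz(w,(x/2.2+220,y/2.2),.036) for x,y in e];d=q[1]-q[0];print(q[0].round(4),np.degrees(np.arctan2(d[1],d[0])))
s=r.sense();print(s["tcp_pos"])
plan((.4823,-.1605,.085),195.2)
E
```

```text
[ 0.48157116 -0.16157704  0.036     ] [ 0.4918366  -0.20127606  0.07      ] 104.49807880407823 0.04100477782503033
[ 0.4966 -0.1341  0.036 ] -75.19770247200489
[ 0.4526 -0.1461  0.036 ] -74.61927733519126
[ 0.47971267 -0.09524511  0.14405959]
[[[0.0212, 0.0049, 0.0197], np.float64(0.02)], [[0.0212, 0.0049, 0.0197], np.float64(0.02)], [[0.0212, 0.0049, 0.0197], np.float64(0.02)]]
```

Call:
apply_moves --moves '[[[0.0215, 0.005, 0.02], 0], [[0.0215, 0.005, 0.02], 0], [[0.0215, 0.0056, 0.019], 0], [[0, 0, 0], 0], [[0, 0, 0], 0]]'

```text
time_s: 8.35
tcp_pos: [0.4807, -0.1626, 0.0839]
ee_rot: [[0.261, -0.965, -0.003], [-0.965, -0.261, -0.0], [-0.001, 0.003, -1.0]]
wrist_force: [0.3, -1.4, 0.2]
gripper_width: 0.255
gripper_force: 30.0
```

```bash
python3 - <<'E'
from h import *
w=cap("wrist");w=cap("wrist")
s=r.sense();p=np.array(s["tcp_pos"]);print(p,ya(s),s["time_s"])
ang=np.linspace(0,2*np.pi,60)
f=w["frame"].copy();v=cv2.resize(f,None,fx=3,fy=3,interpolation=cv2.INTER_CUBIC)
def ell(c,rad,z,col):
    q=proj(w,np.c_[c[0]+rad*np.cos(ang),c[1]+rad*np.sin(ang),0*ang+z]);cv2.polylines(v,[(q*3+1).astype(np.int32)],True,col,1)
ell(p,.0115,p[2]-.034,(0,255,0));ell(p,.013,.036,(0,0,255));ell(p,.0145,.036,(0,0,255))
a=np.radians(195.2);b=p[:2]+np.array([-np.sin(a),np.cos(a)])*.042;ell(b,.011,.07,(255,255,0));ell(b,.0145,.036,(0,0,255))
cv2.imwrite("pics/w5.png",v[270:840,640:1340])
E
```

```text
[ 0.48215347 -0.16170052  0.08551808] -164.74233891519003 8.45
```

View pics/w5.png

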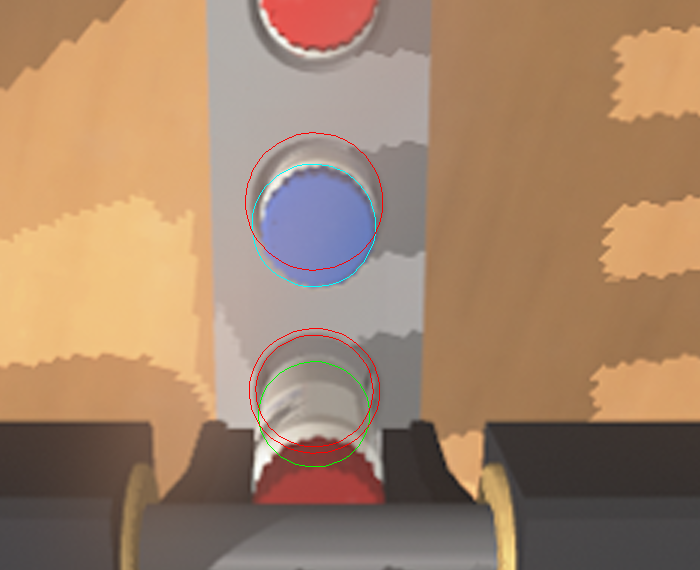

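The bore and blue cap sit about 0.8 mm to the image right of the tool axis, which is tool +y. Along tool x they line up.

Call:
apply_moves --moves '[[[0, 0.0007, 0.007], 0], [[0, 0, 0.007], 0], [[0, 0, 0.005], 0], [[0, 0, 0.004], 0], [[0, 0, 0], 0]]'

```text
time_s: 8.87
tcp_pos: [0.4802, -0.1616, 0.061]
ee_rot: [[0.263, -0.965, -0.002], [-0.965, -0.263, 0.0], [-0.001, 0.002, -1.0]]
wrist_force: [0.4, -0.1, 0.2]
gripper_width: 0.249
gripper_force: 30.0
```

Below the mouth without contact, so I'll go on down.

Call:
apply_moves --moves '[[[0, 0, 0.006], 0], [[0, 0, 0.006], 0], [[0, 0, 0.004], 0], [[0, 0, 0.002], 0], [[0, 0, 0], 0]]'

```text
time_s: 9.28
tcp_pos: [0.4822, -0.1623, 0.0469]
ee_rot: [[0.265, -0.964, 0.002], [-0.964, -0.265, -0.002], [0.002, -0.002, -1.0]]
wrist_force: [-5.5, 2.6, 19.8]
gripper_width: 0.251
gripper_force: 30.1
```

Call:
apply_moves --moves '[[[0, 0, -0.001], 0], [[0, 0, -0.001], 0], [[0, 0, 0], 0], [[0, 0, 0], 0], [[0, 0, 0], 0]]' --hand 0.04

```text
time_s: 9.7
tcp_pos: [0.4806, -0.162, 0.0455]
ee_rot: [[0.263, -0.965, -0.001], [-0.965, -0.263, 0.0], [-0.0, 0.001, -1.0]]
wrist_force: [-0.1, 0.9, 0.3]
gripper_width: 0.447
gripper_force: 0.0
```

Call:
apply_moves --moves '[[[0, 0, 0], 0], [[0, 0, -0.01], 0], [[0, 0, -0.02], 0], [[0, 0, -0.02], 0], [[0, 0, -0.02], 0]]'

```text
time_s: 10.12
tcp_pos: [0.4808, -0.162, 0.1173]
ee_rot: [[0.263, -0.965, -0.0], [-0.965, -0.263, -0.0], [0.0, 0.0, -1.0]]
wrist_force: [0.7, -0.6, -0.1]
gripper_width: 0.459
gripper_force: 0.0
```

Call:
apply_moves --moves '[[[-0.03, 0, 0], 0], [[-0.03, 0, 0], 0], [[0, 0, 0], 0], [[0, 0, 0], 0], [[0, 0, 0], 0]]'

```text
time_s: 10.53
tcp_pos: [0.4655, -0.1041, 0.1166]
ee_rot: [[0.264, -0.965, 0.001], [-0.965, -0.264, -0.0], [0.0, -0.001, -1.0]]
wrist_force: [0.7, -1.3, -0.2]
gripper_width: 0.456
gripper_force: 0.0
```

```bash
python3 - <<'E'
from h import *
w=cap("wrist");w=cap("wrist")
s=r.sense();p=np.array(s["tcp_pos"]);print(p,ya(s),s["time_s"],s["gripper_width"]*87)
ang=np.linspace(0,2*np.pi,60)
v=cv2.resize(w["frame"],None,fx=3,fy=3,interpolation=cv2.INTER_CUBIC)
def ell(c,rad,z,col):
    q=proj(w,np.c_[c[0]+rad*np.cos(ang),c[1]+rad*np.sin(ang),0*ang+z]);cv2.polylines(v,[(q*3+1).astype(np.int32)],True,col,1);return q.mean(0)
c=np.array([.4815,-.162]);a=np.radians(195.2)
for k in(0,1,2):
    b=c+np.array([-np.sin(a),np.cos(a)])*.042*k
    q=ell(b,.011,.07,(0,255,0))
q=proj(w,[*c,.05])[0]*3;print(q)
y0=int(max(0,q[1]-380));x0=int(q[0]-350)
cv2.imwrite("pics/w6.png",v[y0:y0+570,x0:x0+700])
E
```

```text
[ 0.46542337 -0.10455891  0.11617221] -164.79308867195502 10.6333 40.00783479254022
[955.24936483 381.49100525]
```

View pics/w6.png

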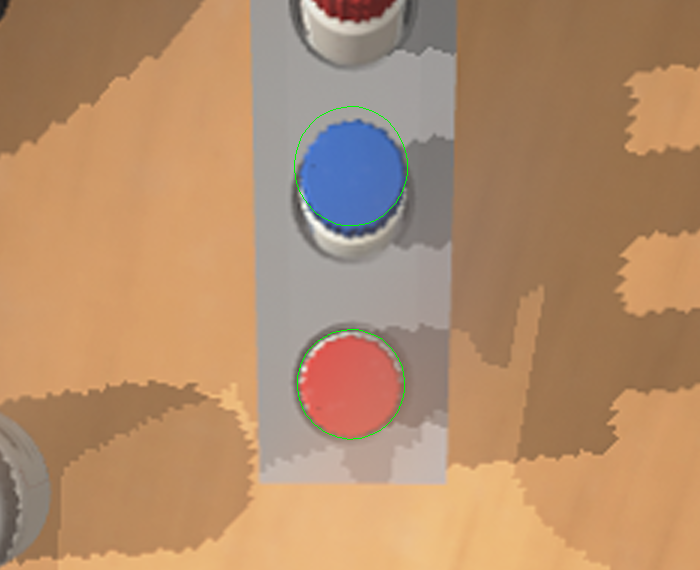

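The cap now sits in the bore at (350,386), upright, and looks the same size as the blue one. I'll confirm the depth by touching the cap with the shut fingers.

Call:
apply_moves --moves '[[[0.03, 0, 0], 0], [[0.03, 0, 0.005], 0], [[0, 0, 0.015], 0], [[0, 0, 0.01], 0], [[0, 0, 0.008], 0]]' --hand 0.0

```text
time_s: 11.05
tcp_pos: [0.48, -0.1627, 0.0765]
ee_rot: [[0.261, -0.965, -0.002], [-0.965, -0.261, 0.0], [-0.001, 0.002, -1.0]]
wrist_force: [0.5, -1.1, 0.2]
gripper_width: 0.166
gripper_force: 0.0
```

Call:
apply_moves --moves '[[[0, 0, 0.002], 0], [[0, 0, 0.002], 0], [[0, 0, 0.001], 0], [[0, 0, 0.001], 0], [[0, 0, 0], 0]]'

```text
time_s: 11.47
tcp_pos: [0.4812, -0.1616, 0.0724]
ee_rot: [[0.264, -0.965, 0.001], [-0.965, -0.264, -0.0], [0.0, -0.001, -1.0]]
wrist_force: [-0.1, -0.1, -0.1]
gripper_width: 0.003
gripper_force: 0.0
```

Call:
apply_moves --moves '[[[0, 0, 0.001], 0], [[0, 0, 0.001], 0], [[0, 0, 0.001], 0], [[0, 0, 0.0005], 0], [[0, 0, 0], 0]]'

```text
time_s: 11.88
tcp_pos: [0.4824, -0.1622, 0.0707]
ee_rot: [[0.264, -0.964, 0.003], [-0.964, -0.264, -0.001], [0.002, -0.003, -1.0]]
wrist_force: [-1.4, 0.9, 11.1]
gripper_width: 0.004
gripper_force: 5.3
```

Contact came at 70 mm, which is the seated height, so the vial is home. Next is the knob.

```bash
python3 - <<'E'
from h import *
plan((.4815,-.162,.15),195.2)
plan((.49,.076,.20),267.3,frm=((.4815,-.162,.15),195.2),n=12)
E
```

```text
[[[-0.0002, 0.0004, -0.0397], np.float64(0.06)], [[-0.0002, 0.0004, -0.0397], np.float64(0.06)]]
[[[-0.019, -0.0059, -0.0042], -6.01], [[-0.0182, -0.0078, -0.0042], -6.01], [[-0.0173, -0.0097, -0.0042], -6.01], [[-0.0162, -0.0115, -0.0042], -6.01], [[-0.0149, -0.0131, -0.0042], -6.01]]
[[[-0.0135, -0.0146, -0.0042], -6.01], [[-0.0119, -0.0159, -0.0042], -6.01], [[-0.0101, -0.0171, -0.0042], -6.01], [[-0.0083, -0.018, -0.0042], -6.01], [[-0.0064, -0.0188, -0.0042], -6.01]]
[[[-0.0044, -0.0194, -0.0042], -6.01], [[-0.0023, -0.0197, -0.0042], -6.01]]
```

Call:
apply_moves --moves '[[[0, 0, -0.01], 0], [[0, 0, -0.035], 0], [[0, 0, -0.035], 0], [[-0.019, -0.006, -0.004], -6.0], [[-0.018, -0.008, -0.004], -6.0]]'

```text
time_s: 12.3
tcp_pos: [0.4839, -0.1224, 0.1593]
ee_rot: [[0.461, -0.888, 0.006], [-0.888, -0.461, 0.0], [0.002, -0.005, -1.0]]
wrist_force: [-0.0, 0.8, -0.7]
gripper_width: 0.008
gripper_force: 0.0
```

Call:
apply_moves --moves '[[[-0.0175, -0.0095, -0.004], -6.0], [[-0.016, -0.0115, -0.004], -6.0], [[-0.015, -0.013, -0.004], -6.0], [[-0.0135, -0.0145, -0.004], -6.0], [[-0.012, -0.016, -0.004], -6.0]]' --hand 0.06

```text
time_s: 12.72
tcp_pos: [0.4856, -0.0222, 0.1772]
ee_rot: [[0.844, -0.537, 0.001], [-0.537, -0.844, 0.0], [0.0, -0.0, -1.0]]
wrist_force: [0.0, -0.4, -0.5]
gripper_width: 0.295
gripper_force: 0.0
```

Call:
apply_moves --moves '[[[-0.01, -0.017, -0.004], -6.0], [[-0.0085, -0.018, -0.004], -6.0], [[-0.0065, -0.019, -0.004], -6.0], [[-0.0045, -0.0195, -0.004], -6.0], [[-0.0025, -0.0195, -0.004], -6.0]]'

```text
time_s: 13.13
tcp_pos: [0.4886, 0.0772, 0.1972]
ee_rot: [[0.999, -0.043, 0.0], [-0.043, -0.999, 0.0], [0.0, -0.0, -1.0]]
wrist_force: [0.1, 0.1, 1.4]
gripper_width: 0.643
gripper_force: 0.0
```

Call:
apply_moves --moves '[[[0, 0, 0], 0], [[0, 0, 0], 0], [[0, 0, 0], 0], [[0, 0, 0], 0]]'

```text
time_s: 13.47
tcp_pos: [0.4885, 0.0755, 0.1964]
ee_rot: [[0.999, -0.05, -0.001], [-0.05, -0.999, -0.0], [-0.001, 0.0, -1.0]]
wrist_force: [-0.8, -0.5, 0.0]
gripper_width: 0.683
gripper_force: 0.0
```

```bash
python3 - <<'E'
from h import *
w=cap("wrist");T=cap("top");S=cap("scene");w=cap("wrist")
s=r.sense();p=np.array(s["tcp_pos"]);print(p,ya(s),s["time_s"],s["gripper_width"]*87,s["joints"])
cv2.imwrite("pics/w7.png",w["frame"])
for t in("bolt_knob","bolt_nose","keeper_lip","gate_edge"):
    print(t,[[(u.round(1).tolist(),c) for u,c in at(q,t)[:2]] for q in (w,T,S)])
q=at(w,"bolt_knob")
for z in(.11,.115,.12):print(onz(w,q[0][0],z) if q else 0)
c=models.cut_out(w,"gate_panel")
print([ (k["confidence"],np.array(k["extent"])*[640,400,640,400]) for k in c[:1]])
E
```

```text
[0.48875278 0.0755398  0.19643706] -92.83446691680768 13.6667 60.21511968624654 [ 2.76366728e+01  1.06125048e+01 -1.97071863e+01 -1.47520535e-03
 -5.97010124e+01  5.95296032e+01]
bolt_knob [[([315.0, 143.8], 0.87), ([146.2, 78.2], 0.71)], [([317.1, 192.4], 0.73), ([300.0, 202.8], 0.63)], [([311.2, 213.9], 0.52)]]
bolt_nose [[([392.8, 87.7], 0.86)], [([318.5, 193.3], 0.63), ([179.6, 239.7], 0.44)], [([237.5, 320.4], 0.51), ([315.1, 198.5], 0.45)]]
keeper_lip [[([386.9, 88.4], 0.8)], [([318.7, 193.6], 0.47)], []]
gate_edge [[([366.2, 58.9], 0.56)], [([318.2, 184.3], 0.84)], [([304.1, 204.9], 0.91)]]
[0.53660929 0.07717011 0.11      ]
[0.53702689 0.07708531 0.115     ]
[0.5374445 0.0770005 0.12     ]
[(0.57, array([ 67.584,  44.8  , 342.592, 116.88 ]))]
```

View pics/w7.png

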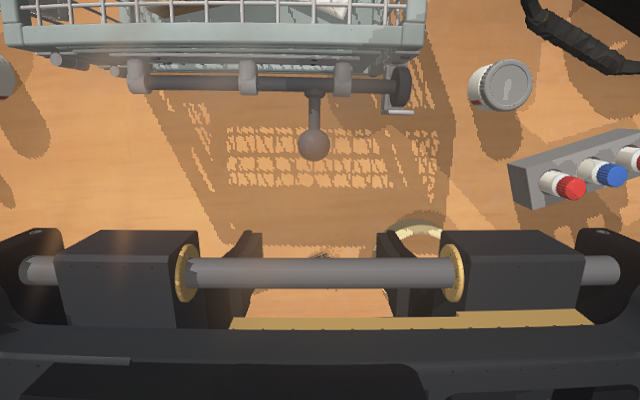

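The wrist view shows the knob ball centred at (314,145), its stem running up to the rod at (314,92), and the nose at (402,87). That agrees with the network's knob fix of (0.537, 0.077).

Call:
apply_moves --moves '[[[0.024, -0.002, 0.01], 0], [[0.024, -0.002, 0.02], 0], [[0, 0, 0.025], 0], [[0, 0, 0.025], 0], [[0, 0, 0.02], 0]]'

```text
time_s: 14.78
tcp_pos: [0.5366, 0.0776, 0.0945]
ee_rot: [[0.999, -0.049, -0.002], [-0.049, -0.999, -0.0], [-0.002, 0.001, -1.0]]
wrist_force: [0.0, -0.1, 0.0]
gripper_width: 0.687
gripper_force: 0.0
```

Call:
apply_moves --moves '[[[0, 0, 0], 0], [[0, 0, 0], 0], [[0, 0, 0], 0]]'

```text
time_s: 15.03
tcp_pos: [0.538, 0.0782, 0.0979]
ee_rot: [[0.999, -0.047, 0.002], [-0.047, -0.999, 0.0], [0.002, -0.001, -1.0]]
wrist_force: [-0.2, 0.3, 0.4]
gripper_width: 0.686
gripper_force: 0.0
```

```bash
python3 - <<'E'
from h import *
w=cap("wrist");w=cap("wrist");S=cap("scene")
s=r.sense();p=np.array(s["tcp_pos"]);print(p,ya(s),s["time_s"],s["gripper_width"]*87,s["wrist_force"])
cv2.imwrite("pics/w8.png",w["frame"])
for t in("bolt_knob","bolt_nose"):
    print(t,[[(u.round(1).tolist(),c) for u,c in at(q,t)[:2]] for q in (w,S)])
print(proj(w,p+[0,0,.019]),proj(S,p+[0,0,.019]),proj(S,p))
v=np.hstack([cv2.resize(w["frame"][0:300,200:440],(400,500)),cv2.resize(S["frame"][180:240,280:328],(400,500),interpolation=cv2.INTER_CUBIC)])
cv2.imwrite("pics/w8.png",v)
E
```

```text
[0.53799239 0.07833103 0.09828389] -92.73629325846112 15.1833 59.97921368919911 [1.40103053 0.17394163 0.68867454]
bolt_knob [[([320.6, 263.2], 0.71), ([52.2, 177.9], 0.5)], []]
bolt_nose [[], []]
[[321.2792882 266.5914179]] [[312.94790896 213.01264422]] [[313.10848786 216.57382003]]
```

View pics/w8.png

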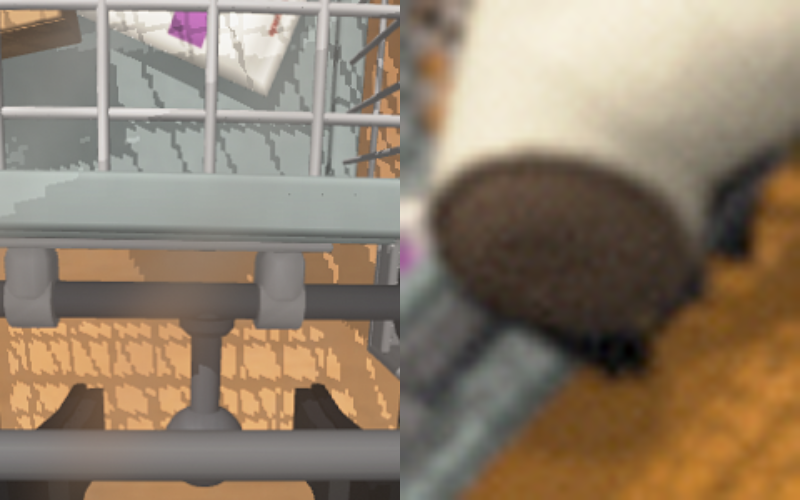

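The knob sits centred between the open fingers, with the stem going straight to the rod. I'll grip and lift.

Call:
apply_moves --moves '[[[0, 0, 0], 0], [[0, 0, 0], 0], [[0, 0, 0], 0], [[0, 0, 0], 0], [[0, 0, 0], 0]]' --hand 0.014

```text
time_s: 15.8
tcp_pos: [0.537, 0.0778, 0.0965]
ee_rot: [[0.999, -0.048, -0.0], [-0.048, -0.999, -0.0], [-0.0, 0.0, -1.0]]
wrist_force: [-0.3, -0.2, 0.1]
gripper_width: 0.398
gripper_force: 0.0
```

Call:
apply_moves --moves '[[[0, 0, 0], 0], [[0, 0, 0], 0], [[0, 0, 0], 0], [[0, 0, 0], 0], [[0, 0, 0], 0]]'

```text
time_s: 16.22
tcp_pos: [0.5369, 0.0777, 0.0965]
ee_rot: [[0.999, -0.048, -0.0], [-0.048, -0.999, -0.0], [-0.0, 0.0, -1.0]]
wrist_force: [-0.3, -0.5, -1.0]
gripper_width: 0.254
gripper_force: 30.0
```

Call:
apply_moves --moves '[[[0, 0, -0.002], 0], [[0, 0, -0.002], 0], [[0, 0, -0.002], 0], [[0, 0, -0.002], 0], [[0, 0, -0.0015], 0]]'

```text
time_s: 16.63
tcp_pos: [0.5365, 0.0777, 0.1057]
ee_rot: [[0.999, -0.048, -0.001], [-0.048, -0.999, -0.001], [-0.001, 0.001, -1.0]]
wrist_force: [0.2, 0.4, -6.3]
gripper_width: 0.254
gripper_force: 30.0
```

Call:
apply_moves --moves '[[[0, 0, 0], 0], [[0, 0, 0], 0], [[0, 0, 0], 0]]'

```text
time_s: 16.88
tcp_pos: [0.5367, 0.0777, 0.1059]
ee_rot: [[0.999, -0.048, -0.001], [-0.048, -0.999, -0.0], [-0.001, 0.0, -1.0]]
wrist_force: [1.0, -1.0, -3.5]
gripper_width: 0.257
gripper_force: 30.0
```

Call:
apply_moves --moves '[[[0, -0.005, 0], 0], [[0, -0.005, 0], 0], [[0, -0.005, 0.0003], 0], [[0, -0.005, 0.0003], 0], [[0, -0.004, 0.0004], 0]]'

```text
time_s: 17.3
tcp_pos: [0.5383, 0.1026, 0.105]
ee_rot: [[0.999, -0.048, 0.0], [-0.048, -0.999, 0.0], [0.0, -0.0, -1.0]]
wrist_force: [0.7, -1.1, -5.5]
gripper_width: 0.254
gripper_force: 30.0
```

Call:
apply_moves --moves '[[[0, 0, 0], 0], [[0, 0, 0], 0]]'

```text
time_s: 17.47
tcp_pos: [0.5386, 0.1028, 0.105]
ee_rot: [[0.999, -0.047, 0.001], [-0.047, -0.999, 0.001], [0.001, -0.001, -1.0]]
wrist_force: [0.9, 0.4, -5.9]
gripper_width: 0.256
gripper_force: 30.0
```

```bash
python3 - <<'E'
from h import *
w=cap("wrist");S=cap("scene")
s=r.sense();p=np.array(s["tcp_pos"]);print(p,ya(s),s["time_s"],s["gripper_width"]*87,s["wrist_force"])
v=np.hstack([cv2.resize(w["frame"][0:300,200:440],(400,500)),cv2.resize(w["frame"][60:260,350:510],(400,500))])
cv2.imwrite("pics/w9.png",v)
E
```

```text
[0.53852102 0.10237559 0.1051501 ] -92.73510828436537 17.5667 22.39315888567958 [ 0.71732154  0.64847698 -6.5644155 ]
```

View pics/w9.png

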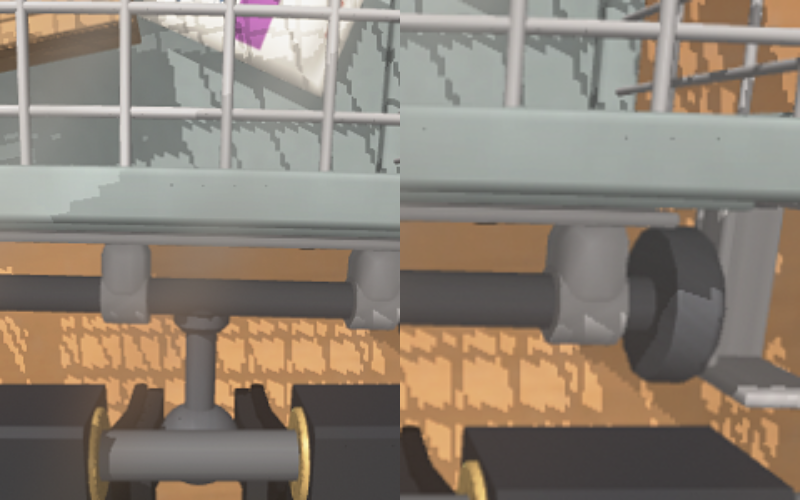

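The bolt is drawn: its nose at about (675,305) in the right half is clear to the left of the keeper bracket at (750,370). Next I need the hinge position for the swing arc.

```bash
python3 - <<'E'
from h import *
P={n:cap(n) for n in("scene","top")}
obs={}
for t in("gate_hinge","gate_edge","cage","bolt_knob"):
    print(t,{n:[(u.round(1).tolist(),c) for u,c in at(P[n],t)[:2]] for n in P})
H=[[(269.0,258.8),(255.1,184.3)],[(266.9,259.8),(252.3,184.9)]]
E=[[(305.2,207.5),(320.7,185.6)],[(304.5,207.0),(318.5,185.2)]]
C=[[(275.7,228.9),(287.6,169.8)],[(275.4,226.8),(287.0,165.4)]]
for nm,L,z in(("hinge",H,0),("edge",E,.06),("cage",C,0)):
    for a,b in L: print(nm,tri([(P["scene"],a),(P["top"],b)])[0].round(4),onz(P["scene"],a,z).round(4),onz(P["top"],b,z).round(4))
print("post corners scene/top for cage c1 front-left top corner (285/3+150,120/3+140):",onz(P["top"],(245,180),.15),onz(P["top"],(150+521/3,140+133/3),.15))
print("scene front bottom-left corner",onz(P["scene"],(210+185/3.3,160+333/3.3),0))
E
```

```text
gate_hinge {'scene': [([267.4, 259.9], 0.93)], 'top': [([254.1, 183.6], 0.62)]}
gate_edge {'scene': [], 'top': [([317.5, 187.2], 0.59), ([179.4, 237.4], 0.44)]}
cage {'scene': [([277.1, 228.2], 0.6)], 'top': [([287.7, 169.6], 0.71)]}
bolt_knob {'scene': [], 'top': []}
hinge [0.6109 0.2462 0.0023] [0.6102 0.2445 0.    ] [0.6128 0.2475 0.    ]
hinge [0.6093 0.2558 0.0095] [0.6138 0.2514 0.    ] [0.6106 0.2573 0.    ]
edge [0.609  0.0173 0.036 ] [0.6007 0.0344 0.06  ] [0.6023 0.0152 0.06  ]
edge [0.6079 0.0242 0.0469] [0.604  0.0339 0.06  ] [0.6036 0.0227 0.06  ]
cage [0.6643 0.133  0.0028] [0.6646 0.131  0.    ] [0.6658 0.1337 0.    ]
cage [0.6731 0.1319 0.0095] [0.671  0.1241 0.    ] [0.6815 0.1362 0.    ]
post corners scene/top for cage c1 front-left top corner (285/3+150,120/3+140): [0.6052669  0.25784991 0.15      ] [0.59392159 0.00448747 0.15      ]
scene front bottom-left corner [6.13605497e-01 2.56475686e-01 2.22044605e-16]
```

```bash
python3 - <<'E'
from h import *
s=r.sense();p=np.array(s["tcp_pos"])[:2];y=ya(s);print(p,y)
H=np.array([.605,.2455]);v=p-H;n=15;f=.46/n
def P(k): 
    c,q=np.cos(k*f),np.sin(k*f);return H+np.array([c*v[0]+q*v[1],-q*v[0]+c*v[1]])
for k in range(n):
    a=np.radians(y-np.degrees(k*f));Y=np.array([np.cos(a),np.sin(a)]);X=np.array([-Y[1],Y[0]]);d=P(k+1)-P(k)
    if k in(0,7,14):print(k,(d@X).round(5),(d@Y).round(5),P(k+1).round(4))
print(np.degrees(f))
E
```

```text
[0.53830975 0.1018568 ] -92.76359467182768
0 -0.00447 -0.0019 [0.5339 0.104 ]
7 -0.00447 -0.0019 [0.5054 0.1224]
14 -0.00447 -0.0019 [0.4815 0.1464]
1.7570705717345247
```

Call:
apply_moves --moves '[[[-0.0045, -0.0019, 0], 1.76], [[-0.0045, -0.0019, 0], 1.76], [[-0.0045, -0.0019, 0], 1.76], [[-0.0045, -0.0019, 0], 1.76], [[-0.0045, -0.0019, 0], 1.76]]'

```text
time_s: 18.48
tcp_pos: [0.5168, 0.1138, 0.1052]
ee_rot: [[0.979, -0.202, 0.0], [-0.202, -0.979, -0.0], [0.0, -0.0, -1.0]]
wrist_force: [1.8, -0.2, -5.2]
gripper_width: 0.253
gripper_force: 30.0
```

Forces are low and the gate is following, so I'll continue.

Call:
apply_moves --moves '[[[-0.0045, -0.0019, 0], 1.76], [[-0.0045, -0.0019, 0], 1.76], [[-0.0045, -0.0019, 0], 1.76], [[-0.0045, -0.0019, 0], 1.76], [[-0.0045, -0.0019, 0], 1.76]]'

```text
time_s: 18.9
tcp_pos: [0.4975, 0.1287, 0.1052]
ee_rot: [[0.937, -0.349, 0.0], [-0.349, -0.937, -0.0], [0.0, 0.0, -1.0]]
wrist_force: [1.7, 0.5, -5.9]
gripper_width: 0.25
gripper_force: 30.0
```

Call:
apply_moves --moves '[[[-0.0045, -0.0019, 0], 1.76], [[-0.0045, -0.0019, 0], 1.76], [[-0.0045, -0.0019, 0], 1.76], [[-0.0045, -0.0019, 0], 1.76], [[-0.0045, -0.0019, 0], 1.76]]'

```text
time_s: 19.32
tcp_pos: [0.4807, 0.1463, 0.1052]
ee_rot: [[0.873, -0.488, -0.0], [-0.488, -0.873, -0.001], [0.0, 0.001, -1.0]]
wrist_force: [1.6, 0.3, -5.9]
gripper_width: 0.254
gripper_force: 30.0
```

Call:
apply_moves --moves '[[[0, 0, 0], 0], [[0, 0, 0], 0], [[0, 0, 0], 0], [[0, 0, 0], 0], [[0, 0, 0], 0]]'

```text
time_s: 19.73
tcp_pos: [0.4807, 0.1461, 0.105]
ee_rot: [[0.873, -0.487, -0.001], [-0.487, -0.873, -0.0], [-0.0, 0.001, -1.0]]
wrist_force: [0.8, -1.1, -4.9]
gripper_width: 0.254
gripper_force: 30.0
```

```bash
python3 - <<'E'
from h import *
s=r.sense();print(s["tcp_pos"],ya(s),s["time_s"],s["wrist_force"],s["moment"])
P={n:cap(n) for n in("scene","top","wrist")}
for t in("gate_edge","gate_hinge","bolt_nose","bolt_knob"):
    a={n:[(u.round(1).tolist(),c) for u,c in at(P[n],t)[:2]] for n in P};print(t,a)
    z={"gate_edge":.06,"gate_hinge":0}.get(t,.12)
    print({n:onz(P[n],a[n][0][0],z).round(4) for n in P if a[n]})
E
```

```text
[0.48073921 0.14610818 0.10497024] -119.15925186452449 19.7333 [ 0.76083457 -1.11525743 -4.86966159] [-0.50542319  0.02474386  0.09782259]
gate_edge {'scene': [([364.1, 230.6], 0.4)], 'top': [([311.9, 214.8], 0.75)], 'wrist': [([131.9, 130.2], 0.26)]}
{'scene': array([0.3776, 0.014 , 0.06  ]), 'top': array([0.5028, 0.0436, 0.06  ]), 'wrist': array([0.5899, 0.2191, 0.06  ])}
gate_hinge {'scene': [([268.7, 260.1], 0.83)], 'top': [([253.5, 185.3], 0.81)], 'wrist': []}
{'scene': array([0.608 , 0.2492, 0.    ]), 'top': array([0.6092, 0.253 , 0.    ])}
bolt_nose {'scene': [], 'top': [([302.4, 220.3], 0.63), ([470.5, 227.0], 0.54)], 'wrist': [([443.9, 178.2], 0.62)]}
{'top': array([0.4798, 0.0722, 0.12  ]), 'wrist': array([0.4892, 0.0778, 0.12  ])}
bolt_knob {'scene': [], 'top': [], 'wrist': [([315.1, 265.3], 0.77)]}
{'wrist': array([0.4804, 0.1493, 0.12  ])}
```

```bash
python3 - <<'E'
from h import *
print(r.sense()["joint_velocities"]); print(r.finish_job())
E
```

```text
[ 0.0072718  -0.04445363  0.13190341  0.03619293  0.06563772 -0.0583873 ]
the job is handed in; nothing more can be done
None
```

The vial is seated fully home in the empty bore. The bolt was lifted over the lip and drawn, and the arm is holding the gate steady about 10 cm ajar; I handed the job in at about 20 s of the 61 s.

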